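Sort two ball candles with the seesaw gate

ROBOT

A 6-joint arm with a two-finger parallel gripper is mounted at the origin on a cart in front of the work surface, level with it; the furniture and walls round the work are solid. World frame = base frame: x ahead of the robot, y to its left, z up, the work surface at z = 0. Lengths are in m, angles in degrees, forces in N, time in s.
With the tool pointing down it reaches from about 0.275 to 0.975 m from the base axis. Payload 8.4 kg.
Tool frame: the origin (TCP) lies midway between the tips of the shut fingers; the grasp point (between the pads) lies 19 mm behind it; z points along the fingers, y is the line along which they close (so a half turn about z gives the same grasp; the last joint's range is limited). The gripper opens to 92 mm and grips with 3 to 60 N. Pads are 20 mm wide; open, the fingers measure 128 mm over their backs; the gripper's body (75 mm by 189 mm) begins 69 mm behind the grasp point.
Start: joints at [-72.559, 20.225, 93.587, -0, 66.188, -0.138], TCP at [0.189, -0.596, 0.181] pointing down, gripper open.
Joint ranges: [-150.9, 150.9], [-52.94, 120.26], [3.33, 152.33], [-74.26, 254.26], [0, 154.13], [-172.89, 172.89]. Speed limits (degrees/s): [127.2, 127.2, 159.86, 180, 180, 180].

INTERFACE

Orientations are given as [roll, pitch, yaw] about the fixed x, y, z axes, in that order (R = Rz(yaw) Ry(pitch) Rx(roll)).
In Python, from plant import bot, optics gives the robot as it stands.
- The arm moves only by the shell command python3 -m creep 'ROWS' [FORCE]. ROWS is JSON, a list of rows, each a list of 7 numbers: the turn, a rotation vector about the tool's x, y, z in rad, then the shift along the tool's x, y, z in mm, then the finger opening in mm, from 0 to 91.9. A call has exactly 10 rows; each row shifts and turns the commanded pose from where the row before left it, along the tool's axes as they then stand; what a row does not reach is not made up. A row lasts 1/10 s, in which the tool goes at most 50 mm and 8.59 degrees, less where a joint would pass 70% of its speed; a pose out of reach is approached as far as the arm can. A call is refused whole if a number of a shift passes 50 or a number of a turn 0.15, either way. A call with a gripper value outside its range is refused whole. The fingers move at their own pace and stop on an object; FORCE is the grip in N (left out, the last holds). Time passes only in rows, so rows that do not move let the fingers close, or fill a call up. It gives the time, the measured TCP pose, the force, the opening and the grip force at its end, in the units of the state.
- bot.read_state(): the state, without advancing time (a new reading comes with each control period).
- optics.capture(name): name is "side" or "top" or "wrist"; returns a dict with "pixels" (384x512x3 uint8, red, green, blue), "mtx" (3x3 intrinsics, pixels), "D" ([k1, k2, p1, p2, k3] as OpenCV has them; the pictures are not rectified), "rvec" (rotation vector, rad) and "tvec" (3), from world to camera coordinates, as OpenCV has them. Camera axes: x right, y down, z forward; pixel columns grow to the right and rows downward; lengths in m; the calibration is good to about 2 mm. A picture is of the moment at which its call begins. There is no depth.
- bot.job_done(): hands the job in; it is judged then, once.
Trained networks look in a picture, given as the dict that the camera call returned (one of the last four; its "shot" number tells which), for a name from the list of things; names that differ only in an ending like _2 or _b are one class to them, and where a whole thing is asked for, a point or a joint stands for the part that bears it (a point fixed in the world has none). Each returns a list of dicts, best first, with "p" (0 to 1); they miss things now and then, are a little off and sometimes report something else, mostly with a low value. They report only what shows in the picture. A call takes as long as a camera call. They do not tell look-alikes from the thing itself.
- optics.cut_out(picture, query): "pixels" (384x512 bool, what is visible of it) and "at" ([column, row] in pixels, amid what is visible of it).
The state is a dict: "time_s": time; "qpos": joint angles; "qvel": joint speeds; "joint_torque": joint torques, N m; "tool_pos": TCP position; "orientation": TCP orientation; "wrist_force": force on the tool from outside, world axes, zero at the start; "wrist_torque": the same for the moment, N m; "width": finger opening in m; "gripper_force": force on a finger pad.
Only numpy, scipy, OpenCV 4.12 (cv2) and the standard library are available. Lean on these libraries where they do the work, as an engineer would, in place of code of your own. Each camera call takes 0.05 s, during which the arm holds its last target. There are 200 camera calls.

TASK

Use the sorting stand to send each ball candle into the tray of its own colour, touching with the fingertips only and never gripping or lifting anything. First nudge off its berth the ball whose tray the seesaw gate feeds now; when it has rolled into its tray, push the raised end of the gate down so that it rocks over to the other chute, then nudge the second ball. Finish with both balls at rest in their trays and everything else on the bench undisturbed.

Things in the scene. Friction and masses are not known exactly. Their poses are not given: they have to be found in the camera images.
- stand: plywood sorting stand, fixed. Origin on the bench under the middle of the gate; x points away from the robot (turned by the stand's yaw), y left, z up. Loading deck on the robot's side: level (142 mm up) from x -166 to -82 mm, then falling 0.20 rad to a lip 133 mm up at x -36 mm. Gate between fences at x -36 mm (133 mm high) and +38 mm (135 mm; 155 mm where |y| < 65 mm). Chutes end at y +-155 mm
- lane_left (a point): floor of the left lane where its level berth ends and its run-down begins (stand x -82, y +40 mm, 142 mm up). Lane 44 mm wide along the stand's x, walls 12 mm high, open at the robot's end. A ball waits on the berth, centre 15 to 36 mm before this point. Pushed along +x (under 1 N) past it by 10 mm or more, it rolls by itself over the gate and down the fed chute into the tray in 1 to 3 s
- lane_right (a point): the same point of the right lane (stand x -82, y -40 mm); same sizes
- gate (a joint): angle of the seesaw gate, a blade 64 (x) by 180 mm (y) pivoting on the stand's x axis 115 mm up. Rests at either stop: +0.28 rad = left (+y) end raised, right chute fed; -0.28 = right end raised, left chute fed. Its black-knobbed mast (x +85 mm, 94 mm above pivot) leans to the fed side. Push the raised end past level (over 20 mm at the pad, about 1 N): it falls over and stays
- pad_left (a point): centre of the green press pad (60 x 28 mm) on top of the left (+y) end of the gate, 74 mm from the pivot; moves with the gate (21 mm above the pivot when raised, 21 mm below when low)
- pad_right (a point): centre of the green press pad on top of the right (-y) end of the gate; same sizes as the left one
- red_ball_center (a point): centre of the dark red ball candle, 40 mm diameter, about 30 g, smooth wax; push it level, at or just below mid-height (pressing down on it wedges it)
- cream_ball_center (a point): centre of the cream ball candle, 40 mm diameter, about 30 g, smooth wax; push it level, at or just below mid-height (pressing down on it wedges it)
- red_tray: dark red open tray, 100 (x) x 92 (y) x 48 mm high, fixed under the end of the left or the right chute, centred at y = +203 or -203 mm in the stand's frame; origin at the centre of its underside
- cream_tray: cream open tray, same size, fixed under the other chute; origin at the centre of its underside
- scent_1: small dropper bottle, 37 mm wide, 108 mm tall, bystander; origin at its underside
- scent_2: small dropper bottle, 37 mm wide, 108 mm tall, bystander; origin at its underside
- wick_spool: spool of cotton wick, 60 mm wide, 52 mm tall, bystander; origin at its underside
- tin_lid_1: white candle tin with a red-labelled lid, 67 mm wide, 46 mm tall, bystander; origin at its underside
- tin_lid_2: white candle tin with a black-labelled lid, 67 mm wide, 46 mm tall, bystander; origin at its underside
Things that resemble listed ones, but are neither listed nor needed, are in the scene too. Leave any green or turquoise look-alike of the part that bears cream_ball_center alone. What is shaped like the part that bears red_ball_center but turquoise is not meant.

How it is judged (in metres and radians):
On the way, in this order (a step that is already met when the one before it is completed fails the run):
1. the ball whose tray the gate feeds at the start is in its own tray, while the other ball still waits on the deck ((((x of red_ball_center in the frame of red_tray between -0.05 and 0.05 m and y of red_ball_center in the frame of red_tray between -0.046 and 0.046 m and z of red_ball_center in the frame of red_tray below 0.045 m) and (x of cream_ball_center in the frame of stand below -0.085 m and z of cream_ball_center in the frame of stand above 0.14 m) and ((value of joint gate above 0.22 rad and y of red_tray in the frame of stand below 0 m) or (value of joint gate below -0.22 rad and y of red_tray in the frame of stand above 0 m))) or ((x of cream_ball_center in the frame of cream_tray between -0.05 and 0.05 m and y of cream_ball_center in the frame of cream_tray between -0.046 and 0.046 m and z of cream_ball_center in the frame of cream_tray below 0.045 m) and (x of red_ball_center in the frame of stand below -0.085 m and z of red_ball_center in the frame of stand above 0.14 m) and ((value of joint gate above 0.22 rad and y of cream_tray in the frame of stand below 0 m) or (value of joint gate below -0.22 rad and y of cream_tray in the frame of stand above 0 m))))), for 0.1 s.
2. the gate has been rocked over to feed the waiting ball's tray, while that ball still waits on the deck ((((x of red_ball_center in the frame of red_tray between -0.05 and 0.05 m and y of red_ball_center in the frame of red_tray between -0.046 and 0.046 m and z of red_ball_center in the frame of red_tray below 0.045 m) and (x of cream_ball_center in the frame of stand below -0.085 m and z of cream_ball_center in the frame of stand above 0.14 m) and ((value of joint gate above 0.22 rad and y of cream_tray in the frame of stand below 0 m) or (value of joint gate below -0.22 rad and y of cream_tray in the frame of stand above 0 m))) or ((x of cream_ball_center in the frame of cream_tray between -0.05 and 0.05 m and y of cream_ball_center in the frame of cream_tray between -0.046 and 0.046 m and z of cream_ball_center in the frame of cream_tray below 0.045 m) and (x of red_ball_center in the frame of stand below -0.085 m and z of red_ball_center in the frame of stand above 0.14 m) and ((value of joint gate above 0.22 rad and y of red_tray in the frame of stand below 0 m) or (value of joint gate below -0.22 rad and y of red_tray in the frame of stand above 0 m))))), for 0.2 s.
At the end, for the whole second after the job is handed in: the red ball lies in the red tray and the cream ball in the cream tray, both at rest (under 0.05 m/s) (x of red_ball_center in the frame of red_tray between -0.05 and 0.05 m and y of red_ball_center in the frame of red_tray between -0.046 and 0.046 m and z of red_ball_center in the frame of red_tray below 0.045 m and x of cream_ball_center in the frame of cream_tray between -0.05 and 0.05 m and y of cream_ball_center in the frame of cream_tray between -0.046 and 0.046 m and z of cream_ball_center in the frame of cream_tray below 0.045 m and linear speed of each of red_ball, cream_ball below 0.05 m/s); the robot touches nothing.
It fails at once if a ball went into the tray of the other colour ((x of red_ball_center in the frame of cream_tray between -0.05 and 0.05 m and y of red_ball_center in the frame of cream_tray between -0.046 and 0.046 m and z of red_ball_center in the frame of cream_tray below 0.045 m) or (x of cream_ball_center in the frame of red_tray between -0.05 and 0.05 m and y of cream_ball_center in the frame of red_tray between -0.046 and 0.046 m and z of cream_ball_center in the frame of red_tray below 0.045 m)).
It fails at once if a ball was lifted (centre more than about 25 mm above where it waited) (z of any of red_ball_center, cream_ball_center in the frame of stand above 0.19 m).
It fails at once if a ball was lifted out of its tray or off the chutes (centre above the chute level, beyond the gate's ends) ((z of red_ball_center in the frame of stand above 0.14 m and y of red_ball_center in the frame of stand above 0.12 m) or (z of red_ball_center in the frame of stand above 0.14 m and y of red_ball_center in the frame of stand below -0.12 m) or (z of cream_ball_center in the frame of stand above 0.14 m and y of cream_ball_center in the frame of stand above 0.12 m) or (z of cream_ball_center in the frame of stand above 0.14 m and y of cream_ball_center in the frame of stand below -0.12 m)).
It fails at once if a ball was gripped or hit hard (more than 15 N from the fingers) (contact force between the fingers and red_ball above 15 N or contact force between the fingers and cream_ball above 15 N).
It fails at once if a bystander was moved by more than 20 mm (distance of any of scent_1, scent_2, wick_spool, tin_lid_1, tin_lid_2 from where it was at the start of the episode above 0.02 m).
It also fails if it takes over 51 s, if anything falls off the work surface, if the arm or the gripper's body presses on something with over 40 N, if the wrist force passes 120 N, or if a joint passes its speed limit or range.

## Working session

There is one attempt and no reset: what is moved stays moved. The work goes in short steps, Python scripts to look and compute and a shell command to move; the robot and the scene stay as the last step left them, time stands still between calls to the robot, and variables do not carry over. Pictures are saved under pics/ and viewed, at most 10 in all, crops included, and the job is handed in when it is done.

```bash
mkdir -p pics
cat > h.py <<'E'
import numpy as np, cv2
from plant import bot, optics
def ray(p,uv):
    R=cv2.Rodrigues(np.array(p["rvec"],float))[0]; t=np.array(p["tvec"],float).ravel()
    n=cv2.undistortPoints(np.array([[uv]],float),np.array(p["mtx"]),np.array(p["D"]))[0,0]
    return -R.T@t, R.T@np.array([n[0],n[1],1.])
def atz(p,uv,z):
    o,d=ray(p,uv); return o+d*(z-o[2])/d[2]
def proj(p,X):
    return cv2.projectPoints(np.array(X,float).reshape(-1,3),np.array(p["rvec"],float),np.array(p["tvec"],float),np.array(p["mtx"]),np.array(p["D"]))[0][:,0]
def tri(ps,uvs):
    A=np.zeros((3,3));b=np.zeros(3)
    for p,u in zip(ps,uvs):
        o,d=ray(p,u);d=d/np.linalg.norm(d);M=np.eye(3)-np.outer(d,d);A+=M;b+=M@o
    return np.linalg.solve(A,b)
E
python3 - <<'E'
from h import *
for n in ["top","side"]:
    p=optics.capture(n); cv2.imwrite(f"pics/{n}0.png",cv2.resize(p["pixels"][:,:,::-1],(800,600)))
    o,d=ray(p,[256,192]);print(n,o.round(3),d.round(2))
    for q in ["stand","gate","pad_left","pad_right","red_ball_center","cream_ball_center","red_tray","cream_tray","scent_1","wick_spool","tin_lid_1"]:
        r=optics.cut_out(p,q)
        print(q,[(round(x["p"],2),np.round(x["at"]).tolist(),int(x["pixels"].sum())) for x in r[:4]])
E
```

```text
top [0.381 0.042 1.25 ] [ 0.14 -0.01 -0.99]
stand [(0.71, [250.0, 222.0], 157), (0.63, [241.0, 203.0], 7135)]
gate [(0.63, [237.0, 186.0], 1378)]
pad_left [(0.71, [240.0, 186.0], 1304)]
pad_right [(0.74, [239.0, 186.0], 1329), (0.61, [332.0, 235.0], 144)]
red_ball_center [(0.5, [243.0, 202.0], 7122), (0.47, [253.0, 223.0], 174)]
cream_ball_center [(0.49, [222.0, 224.0], 172)]
red_tray [(0.86, [304.0, 192.0], 1034), (0.27, [253.0, 221.0], 162)]
cream_tray [(0.65, [174.0, 194.0], 944), (0.33, [252.0, 224.0], 160)]
scent_1 [(0.71, [333.0, 237.0], 135), (0.48, [344.0, 208.0], 172)]
wick_spool [(0.67, [365.0, 248.0], 430), (0.36, [222.0, 223.0], 166)]
tin_lid_1 [(0.56, [131.0, 246.0], 364)]
side [-0.009  0.932  1.031] [ 0.4  -0.65 -0.65]
stand [(0.65, [256.0, 224.0], 4708)]
gate [(0.62, [242.0, 202.0], 441)]
pad_left [(0.96, [245.0, 200.0], 336)]
pad_right [(0.77, [238.0, 206.0], 442)]
red_ball_center [(0.54, [279.0, 194.0], 76)]
cream_ball_center [(0.55, [255.0, 180.0], 65), (0.53, [270.0, 211.0], 115), (0.45, [300.0, 198.0], 44)]
red_tray [(0.75, [274.0, 185.0], 306), (0.42, [300.0, 172.0], 170)]
cream_tray [(0.85, [218.0, 254.0], 886)]
scent_1 [(0.71, [300.0, 175.0], 142), (0.44, [315.0, 186.0], 176)]
wick_spool [(0.59, [314.0, 188.0], 179), (0.56, [217.0, 252.0], 944), (0.54, [333.0, 178.0], 209), (0.35, [241.0, 200.0], 412)]
tin_lid_1 [(0.72, [234.0, 300.0], 478), (0.64, [256.0, 295.0], 447)]
```

Run:
```python
import cv2
t=cv2.imread("pics/top0.png")
c=t[220:460,160:620]; cv2.imwrite("pics/topc.png",cv2.resize(c,(800,417),interpolation=cv2.INTER_CUBIC))
```

```text
(no output)
```

View pics/topc.png

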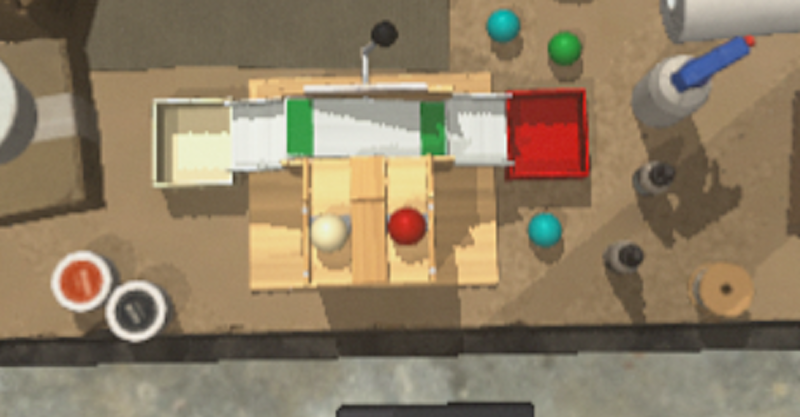

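View pics/side0.png

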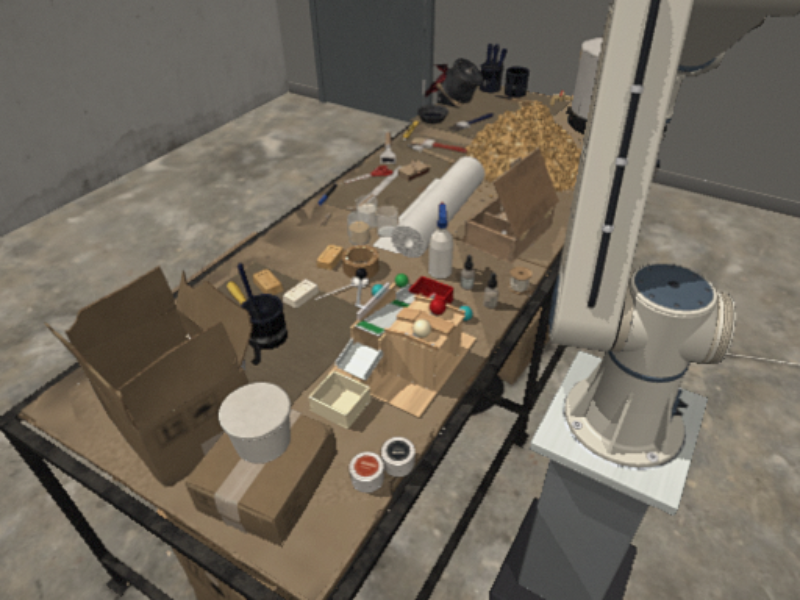

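The top crop shows cream ball (330,231) in the left lane and red ball (406,226) in the right lane. The red tray is on the right (547,134), and the knob (384,33) leans right, so red seems to go first. The side view shows the same layout. Next I'll fit the stand pose and test both gate hypotheses.

```bash
cat > fit.py <<'E'
from h import *
from scipy.optimize import least_squares
p=optics.capture("top"); s=optics.capture("side")
def o(c): return np.array(c)/2.7174+np.array([102.4,140.8])-0.2
R=lambda a:np.array([[np.cos(a),-np.sin(a)],[np.sin(a),np.cos(a)]])
# tray rim corners in stand frame
pts=[((.05,.249,.048),(153,100)),((-.05,.249,.048),(155,187)),((-.05,.157,.048),(232,184)),
((.05,-.249,.048),(587,90)),((-.05,-.249,.048),(588,178)),((.05,-.157,.048),(507,90)),((-.05,-.157,.048),(507,178))]
def W(v,P): 
    P=np.array(P);xy=P[:,:2]@R(v[2]).T+v[:2]; return np.c_[xy,P[:,2]]
def res(v): return (proj(p,W(v,[a for a,_ in pts]))-np.array([o(b) for _,b in pts])).ravel()
f=least_squares(res,[.5,0,0],loss="soft_l1");v=f.x
print("stand",v.round(4),np.abs(f.fun).round(1))
for g in(.28,-.28):
    c,sn=np.cos(g),np.sin(g)
    P=[(.0,74*c/1e3,.115+.074*sn),(.0,-74*c/1e3,.115-.074*sn),(.085,-.094*sn,.115+.094*c)]
    print(g,proj(p,W(v,P)).round(1).tolist())
print("seen",o((299,128)).round(1),o((433,128)).round(1),o((384,33)).round(1))
for n,top,hsv in [("red",(406,226),0),("cream",(330,231),1)]:
    z=atz(p,o(top),.162); l=R(-v[2])@(z[:2]-v[:2])
    print(n,z.round(4),"stand",l.round(4), "side px pred",proj(s,z).round(1))
    for g in [(-.036,.0)]: pass
for q in["scent_1","wick_spool","tin_lid_1"]:
    for r in optics.cut_out(p,q)[:2]: print(q,r["at"],atz(p,r["at"],.05).round(3))
E
python3 fit.py
```

```text
stand [ 0.5501  0.0802 -0.0022] [0.1 0.1 1.1 0.3 0.3 0.2 0.3 0.  0.8 0.5 0.4 0.6 0.7 0.2]
0.28 [[212.7, 187.7], [261.6, 188.7], [245.3, 152.4]]
-0.28 [[214.0, 189.7], [261.9, 186.6], [226.3, 152.8]]
seen [212.2 187.7] [261.5 187.7] [243.5 152.7]
red [0.4422 0.0415 0.162 ] stand [-0.1079 -0.039 ] side px pred [[280.3 195.2]]
cream [0.4389 0.1193 0.162 ] stand [-0.1113  0.0389] side px pred [[270.2 208.5]]
scent_1 [344.3, 207.2] [ 0.493 -0.244  0.05 ]
scent_1 [333.8, 236.5] [ 0.404 -0.207  0.05 ]
wick_spool [366.0, 248.6] [ 0.366 -0.302  0.05 ]
tin_lid_1 [157.1, 257.9] [0.352 0.33  0.05 ]
tin_lid_1 [132.2, 243.9] [0.396 0.407 0.05 ]
```

```bash
python3 -c "
from h import *
from scipy.spatial.transform import Rotation as R
s=bot.read_state();print(s['time_s'],s['tool_pos'],s['orientation'],s['width']);print(R.from_euler('xyz',s['orientation'],degrees=True).as_matrix().round(3))"
```

```text
1.45 [ 0.18877141 -0.59580995  0.18115781] [-1.79998780e+02  1.22831213e-04  1.75798218e+01] 0.09180584343162347
[[ 0.953  0.302 -0.   ]
 [ 0.302 -0.953  0.   ]
 [-0.    -0.    -1.   ]]
```

```bash
python3 -m creep '[[0,0,0.15,0,0,-20,0],[0,0,0.15,0,0,-30,0],[0,0,0.007,0,0,-20,0],[0,0,0,7,-20,0,0],[0,0,0,12,-40,0,0],[0,0,0,14,-45,0,0],[0,0,0,14,-45,0,0],[0,0,0,14,-45,0,0],[0,0,0,14,-45,0,0],[0,0,0,14,-45,0,0]]' 10; python3 -m creep '[[0,0,0,14,-45,0,0],[0,0,0,14,-45,0,0],[0,0,0,14,-45,0,0],[0,0,0,14,-45,0,0],[0,0,0,14,-45,0,0],[0,0,0,14,-45,0,0],[0,0,0,12,-40,0,0],[0,0,0,5,-20,0,0],[0,0,0,0,0,0,0],[0,0,0,0,0,0,0]]'
```

```text
time_s: 2.45
tool_pos: [0.278, -0.3091, 0.2513]
orientation: [180.0, -0.0, -0.0]
wrist_force: [1.1, 0.4, -0.1]
width: 0.0139
gripper_force: 0.0
time_s: 3.45
tool_pos: [0.3787, 0.019, 0.2512]
orientation: [180.0, 0.0, 0.1]
wrist_force: [-0.6, -0.3, 0.1]
width: 0.0002
gripper_force: 0.0
```

```bash
python3 -m creep '[[0,0,0,1,-21,0,0],[0,0,0,0,0,0,0],[0,0,0,0,0,0,0],[0,0,0,0,0,0,0],[0,0,0,0,0,0,0],[0,0,0,0,0,0,0],[0,0,0,0,0,0,0],[0,0,0,0,0,0,0],[0,0,0,0,0,0,0],[0,0,0,0,0,0,0]]'
python3 - <<'E'
from h import *
p=optics.capture("wrist"); im=p["pixels"][:,:,::-1].copy()
v=np.array([.5501,.0802])
for X,c in [((.4422,.0415,.162),(255,0,0)),((.4389,.1193,.162),(255,0,0)),((.4681,.0402,.142),(0,255,0)),((.4681,.1202,.142),(0,255,0)),((.384,.0402,.142),(0,255,255)),((.5501,.151,.136),(255,0,255)),(tuple(bot.read_state()["tool_pos"]),(255,255,0))]:
    u=proj(p,X)[0]; print(X,u.round())
    if abs(u).max()<2000: cv2.circle(im,tuple(int(a) for a in u.round()),3,c,-1)
cv2.imwrite("pics/w1.png",cv2.resize(im,(800,600)))
E
```

```text
time_s: 4.45
tool_pos: [0.3799, 0.0401, 0.2512]
orientation: [180.0, 0.0, -0.0]
wrist_force: [0.4, -0.1, 0.5]
width: 0.0006
gripper_force: 0.0
(0.4422, 0.0415, 0.162) [255. 127.]
(0.4389, 0.1193, 0.162) [181. 131.]
(0.4681, 0.0402, 0.142) [256. 102.]
(0.4681, 0.1202, 0.142) [183. 102.]
(0.384, 0.0402, 0.142) [256. 177.]
(0.5501, 0.151, 0.136) [149.  19.]
(np.float64(0.3799051894594307), np.float64(0.04016120082960166), np.float64(0.2511969620769418)) [257. 214.]
```

View pics/w1.png

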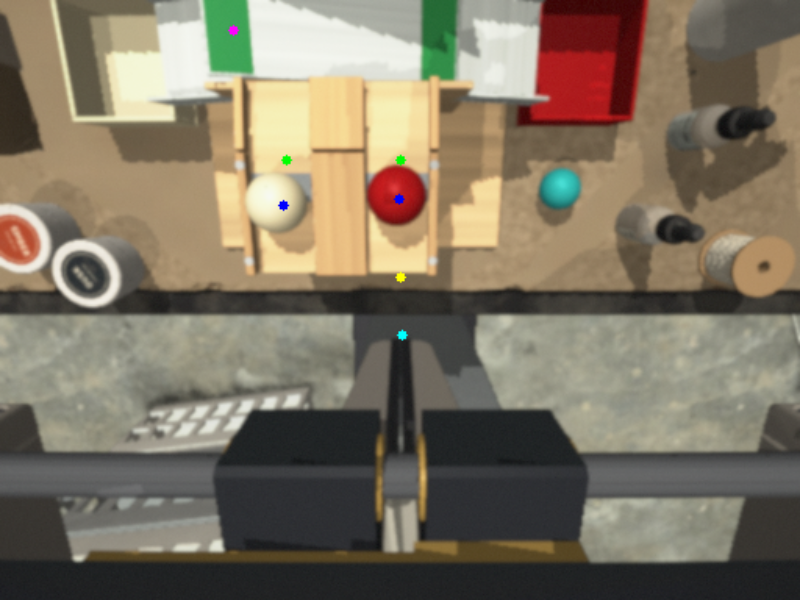

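The red and cream balls sit within about 3 to 5 mm of the predicted dots: red at (396,195), cream at (277,202). The red lane is centred just left of the prediction, at y≈0.042. I'll descend behind the red ball and push.

```bash
python3 -m creep '[[0,0,0,3,-2,20,0],[0,0,0,2,0,25,0],[0,0,0,0,0,20,0],[0,0,0,0,0,15,0],[0,0,0,0,0,10,0],[0,0,0,0,0,5,0],[0,0,0,0,0,0,0],[0,0,0,0,0,0,0],[0,0,0,0,0,0,0],[0,0,0,10,0,0,0]]'; python3 -m creep '[[0,0,0,10,0,0,0],[0,0,0,5,0,0,0],[0,0,0,5,0,0,0],[0,0,0,5,0,0,0],[0,0,0,5,0,0,0],[0,0,0,5,0,0,0],[0,0,0,5,0,0,0],[0,0,0,5,0,0,0],[0,0,0,5,0,0,0],[0,0,0,5,0,0,0]]'
python3 - <<'E'
from h import *
print(bot.read_state()["tool_pos"])
p=optics.capture("wrist"); cv2.imwrite("pics/w2.png",p["pixels"][:,:,::-1])
E
```

```text
time_s: 5.5
tool_pos: [0.3947, 0.0421, 0.1566]
orientation: [-180.0, -0.0, -0.0]
wrist_force: [-0.2, -0.6, 0.1]
width: 0.0007
gripper_force: 0.0
time_s: 6.5
tool_pos: [0.4503, 0.0421, 0.1562]
orientation: [-180.0, 0.0, -0.0]
wrist_force: [0.1, 1.2, 0.4]
width: 0.0008
gripper_force: 0.0
[0.45028782 0.04212866 0.15616529]
```

View pics/w2.png

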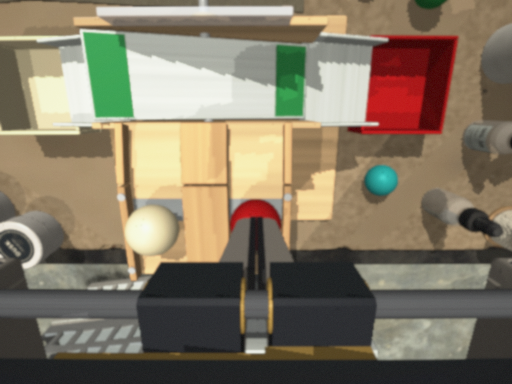

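The red ball (256,215) is at the fingertips and just short of the run-down. I'll push it a bit more, then back off.

```bash
python3 -m creep '[[0,0,0,5,0,0,0],[0,0,0,5,0,0,0],[0,0,0,5,0,0,0],[0,0,0,5,0,0,0],[0,0,0,0,0,0,0],[0,0,0,-15,0,0,0],[0,0,0,-20,0,-5,0],[0,0,0,-20,0,-20,0],[0,0,0,0,0,-30,0],[0,0,0,0,0,-30,0]]'
python3 - <<'E'
from h import *
p=optics.capture("top"); cv2.imwrite("pics/t2.png",cv2.resize(p["pixels"][120:300,100:390,::-1],(800,497)))
E
```

```text
time_s: 7.55
tool_pos: [0.4125, 0.042, 0.2417]
orientation: [180.0, 0.1, -0.0]
wrist_force: [-0.3, -0.3, 0.0]
width: 0.0004
gripper_force: 0.0
```

View pics/t2.png

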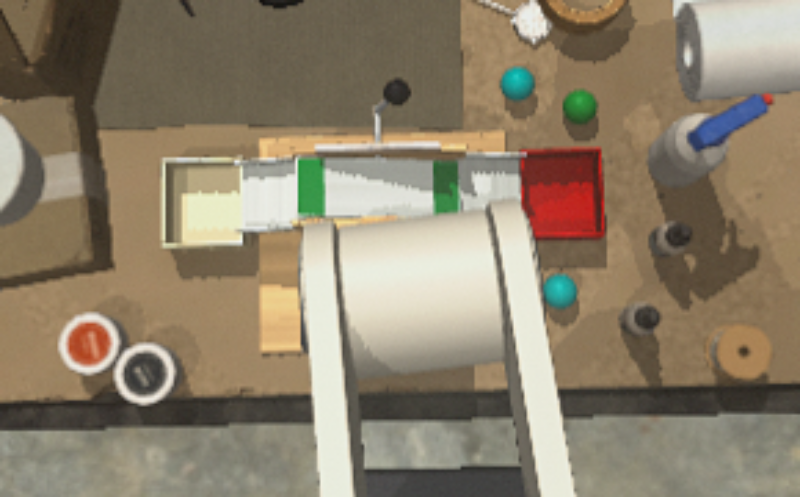

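The arm hides the red ball in this view. I'll move to hover above the left pad and look from the wrist.

```bash
python3 -m creep '[[0,0,0,0,0,-20,0],[0,0,0,10,-8,0,0],[0,0,0,25,-20,0,0],[0,0,0,30,-24,0,0],[0,0,0,30,-24,0,0],[0,0,0,25,-20,0,0],[0,0,0,15,-12,0,0],[0,0,0,4,0,0,0],[0,0,0,0,0,0,0],[0,0,0,0,0,0,0]]'
python3 - <<'E'
from h import *
p=optics.capture("wrist");im=cv2.resize(p["pixels"][:,:,::-1],(400,300))
t=optics.capture("top");im2=cv2.resize(t["pixels"][120:300,100:390,::-1],(400,300))
im=cv2.resize(p["pixels"][:,:,::-1],(400,300))
cv2.imwrite("pics/m3.png",np.hstack([im,im2]))
for n,q in(("w",p),("t",t)):
    print(n,[(round(x["p"],2),x["at"]) for x in optics.cut_out(q,"red_ball_center")[:3]])
E
```

```text
time_s: 8.6
tool_pos: [0.5529, 0.1496, 0.2605]
orientation: [180.0, 0.1, -0.0]
wrist_force: [-0.2, -0.1, 0.1]
width: 0.0004
gripper_force: 0.0
w [(0.73, [406.7, 72.4]), (0.52, [492.3, 193.7])]
t [(0.65, [252.7, 223.7]), (0.6, [178.7, 195.8]), (0.4, [285.9, 152.3])]
```

View pics/m3.png

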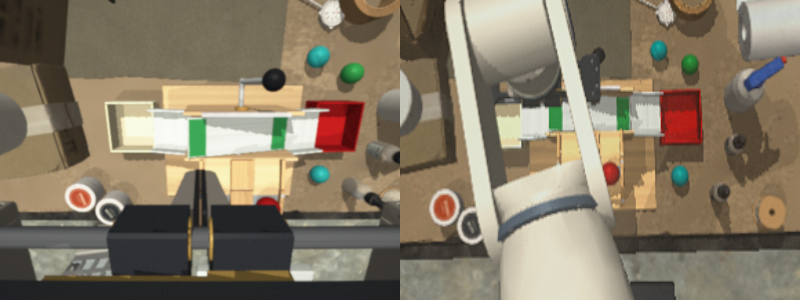

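The red ball is still on the berth: (268,203) in the left panel and (611,172) in the right one. I'll measure where it was at push time and where it is now.

Run:
```python
from h import *
t=optics.capture("top");w=optics.capture("wrist")
for r in optics.cut_out(t,"red_ball_center")[:3]: print("top",r["p"],r["at"],r["pixels"].sum(),atz(t,r["at"],.162).round(4))
def red(p):
    h=cv2.cvtColor(p["pixels"],cv2.COLOR_RGB2HSV); m=((h[...,0]<6)|(h[...,0]>172))&(h[...,1]>170)&(h[...,2]>60)
    n,l,s,c=cv2.connectedComponentsWithStats(m.astype(np.uint8)); return [(c[i].round(1),s[i][:5]) for i in range(1,n) if s[i][4]>30]
for p,n in((t,"t"),(w,"w")):
    for c,s in red(p): print(n,c,s,atz(p,c,.162).round(4))
# w2 geometry: shift the current wrist camera to w2 TCP (same orientation)
R=cv2.Rodrigues(np.array(w["rvec"],float))[0]
d=np.array([.4503,.0421,.1562])-bot.read_state()["tool_pos"]
w2=dict(w);w2["tvec"]=np.array(w["tvec"],float).ravel()-R@d
im=cv2.imread("pics/w2.png")[:,:,::-1].copy();w2["pixels"]=im
for c,s in red(w2): print("w2",c,s)
for x in(.465,.47,.475,.48,.485): print(x,proj(w2,(x,.042,.162)).round(1),proj(w2,(x,.042,.182)).round(1))
print("TCP",proj(w2,(.4503,.0421,.1562)),"lane pt",proj(w2,(.468,.04,.142)), "lip",proj(w2,(.514,.04,.133)))
```

```text
top 0.62 [253.5, 223.9] 133 [0.4417 0.0362 0.162 ]
top 0.59 [286.6, 149.0] 125 [ 0.6525 -0.0633  0.162 ]
t [459.5  37.4] [447  30  26  19 282] [ 0.9689 -0.574   0.162 ]
t [303.1 190.2] [289 173  30  34 865] [ 0.5329 -0.1052  0.162 ]
t [252.3 223. ] [247 218  11  12 100] [0.4443 0.0395 0.162 ]
w [432.4 160.3] [ 392  130   74   65 3448] [ 0.5795 -0.047   0.162 ]
w [343.5 258.8] [329 253  29  17 202] [0.4565 0.0421 0.162 ]
w2 [409.8  84.9] [ 348   36  110   98 7638]
w2 [253.9 211.4] [230 200  51  30 680]
0.465 [[256.5 198.3]] [[256.6 207.2]]
0.47 [[256.5 192. ]] [[256.6 200.3]]
0.475 [[256.5 185.6]] [[256.6 193.2]]
0.48 [[256.5 179.1]] [[256.6 186.1]]
0.485 [[256.5 172.5]] [[256.6 178.8]]
TCP [[256.40854513 213.84354792]] lane pt [[258.94202865 187.49854922]] lip [[258.96815523 129.75974679]]
```

Run:
```python
import cv2
a=cv2.imread("pics/w2.png")[100:280,100:320]; cv2.imwrite("pics/w2c.png",cv2.resize(a,(733,600),interpolation=cv2.INTER_NEAREST))
```

```text
(no output)
```

View pics/w2c.png

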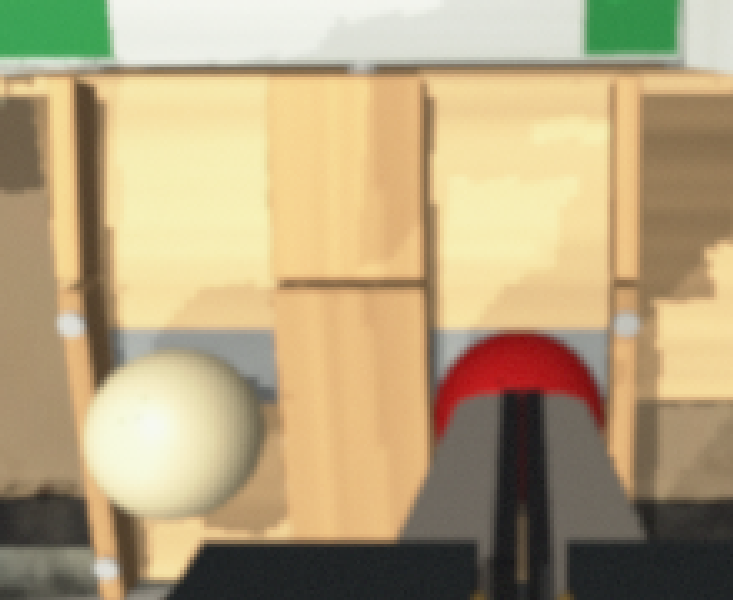

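Both views say the red ball never moved, although the tip was reported in its place. I'll check the reported TCP against the side camera.

Run:
```python
from h import *
s=optics.capture("side"); im=s["pixels"][:,:,::-1].copy()
st=bot.read_state(); T=np.array(st["tool_pos"]); print(T,np.array(st["qpos"]).round(2),st["time_s"])
u=proj(s,T)[0];print(u, s["mtx"])
K=6;x0,y0=190,120
c=cv2.resize(im[y0:y0+100,x0:x0+133],(798,600),interpolation=cv2.INTER_CUBIC)
for X,col in[(T,(255,0,255)),((.4445,.042,.162),(255,0,0)),((.4445,.122,.162),(255,0,0)),((.468,.12,.142),(0,255,0)),((.5501,.153,.136),(0,255,255)),((.384,.162,.0),(255,255,0))]:
    q=((proj(s,X)[0]-[x0,y0]+.5)*K).astype(int); cv2.circle(c,tuple(int(a) for a in q),4,col,-1)
cv2.imwrite("pics/s3.png",c)
```

```text
[0.55380637 0.14992041 0.26144621] [ 15.    11.78  94.64  -0.    73.55 105.02] 9.0
[235.78157692 179.7723931 ] [[372.75379712   0.         260.97322623]
 [  0.         372.75379712 197.28346986]
 [  0.           0.           1.        ]]
```

View pics/s3.png

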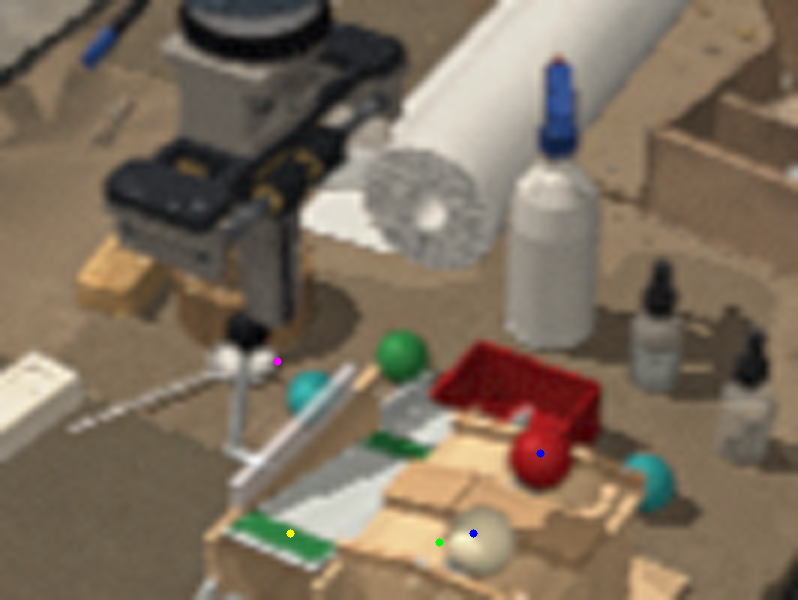

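The side view shows the actual fingertips ending at about (275,325), well above the projected TCP at (278,361). The tip is therefore higher than reported. The balls match their projections well, and the gate's left end is raised.

Run:
```python
from h import *
s=optics.capture("side");w=optics.capture("wrist")
T=np.array(bot.read_state()["tool_pos"])
for dz in(0,.01,.02,.025,.03,.035): print(dz,((proj(s,T+[0,0,dz])[0]-[190,120]+.5)*6).round(),proj(w,T+[0,0,dz]).round(1))
# wrist: profile of column through fingers
print(bot.read_state()["wrist_force"])
g=cv2.cvtColor(w["pixels"],cv2.COLOR_RGB2GRAY); print(g[190:240:2,244:272:4])
```

```text
0 [278. 362.] [[256.5 214.1]]
0.01 [277. 348.] [[256.6 218.8]]
0.02 [276. 333.] [[256.6 224. ]]
0.025 [275. 326.] [[256.6 226.8]]
0.03 [275. 319.] [[256.6 229.7]]
0.035 [274. 311.] [[256.6 232.8]]
[ 0.20503672 -0.08021471 -0.16781904]
[[132 129 128 128 128 217 246]
 [132 129 129 128 127 215 243]
 [135 127 131 129 128 209 242]
 [135 127 129 128 127 210 240]
 [134 127 128 131 131 212 242]
 [154 153 162 184 155 195 220]
 [206 193 171 202 183 179 192]
 [192 214 221 205 200 216 224]
 [192 205 205 201 205 228 234]
 [164 161 163 209 192 225 232]
 [159 158 159 208 187 224 231]
 [158 157 157 209 189 226 233]
 [159 157 155 207 193 231 236]
 [170 161 118 166 143 231 236]
 [153 133  42  79  45 165 178]
 [113 107  33  70  36 107 112]
 [110 105  28  69  31 106 111]
 [111 103  35  68  32 104 110]
 [110 103  32  68  29 102 110]
 [109 101  32  68  33 102 111]
 [109  99  35  68  33  98 112]
 [110  96  30  67  32  93 111]
 [112  95  32  69  29  90 110]
 [110  91  32  70  31  90 110]
 [111  89  32  66  33  89 109]]
```

The fingertips really end about 27 mm above the reported TCP. That explains the first pass skimming over the ball at a reported z of 0.156. I'll repeat the push with the TCP near z 0.127.

```bash
python3 -m creep '[[0,0,0,-20,14,0,0],[0,0,0,-38,25,0,0],[0,0,0,-38,25,0,0],[0,0,0,-38,25,0,0],[0,0,0,-35,19,0,0],[0,0,0,0,0,0,0],[0,0,0,0,0,20,0],[0,0,0,0,0,30,0],[0,0,0,0,0,20,0],[0,0,0,0,0,0,0]]'
python3 -m creep '[[0,0,0,0,0,20,0],[0,0,0,0,0,15,0],[0,0,0,0,0,10,0],[0,0,0,0,0,10,0],[0,0,0,0,0,5,0],[0,0,0,0,0,4,0],[0,0,0,0,0,0,0],[0,0,0,0,0,0,0],[0,0,0,5,0,0,0],[0,0,0,5,0,0,0]]'
```

```text
time_s: 10.1
tool_pos: [0.3836, 0.0422, 0.1893]
orientation: [180.0, 0.2, -0.0]
wrist_force: [-0.2, -0.3, 0.1]
width: 0.0003
gripper_force: 0.0
time_s: 11.1
tool_pos: [0.3957, 0.0422, 0.1276]
orientation: [-180.0, -0.1, -0.0]
wrist_force: [-0.2, 0.4, 0.2]
width: 0.0009
gripper_force: 0.0
```

```bash
python3 -m creep '[[0,0,0,8,0,0,0],[0,0,0,5,0,0,0],[0,0,0,5,0,0,0],[0,0,0,5,0,0,0],[0,0,0,5,0,0,0],[0,0,0,5,0,0,0],[0,0,0,5,0,0,0],[0,0,0,5,0,0,0],[0,0,0,5,0,0,0],[0,0,0,5,0,0,0]]'
cat > red.py <<'E'
from h import *
def red(p):
    h=cv2.cvtColor(p["pixels"],cv2.COLOR_RGB2HSV); m=((h[...,0]<6)|(h[...,0]>172))&(h[...,1]>170)&(h[...,2]>60)
    n,l,s,c=cv2.connectedComponentsWithStats(m.astype(np.uint8)); return [(c[i].round(1),s[i][:5]) for i in range(1,n) if s[i][4]>30]
w=optics.capture("wrist")
for c,s in red(w): print(c,s,atz(w,c,.162).round(4), "lead",atz(w,(c[0],s[1]),.162).round(4))
E
python3 red.py
```

```text
time_s: 12.1
tool_pos: [0.4483, 0.0421, 0.1272]
orientation: [-180.0, -0.0, -0.0]
wrist_force: [0.7, 0.7, -0.1]
width: 0.0004
gripper_force: 0.0
[425.9  80.9] [ 356   25  124  110 9085] [ 0.5437 -0.0556  0.162 ] lead [ 0.5726 -0.051   0.162 ]
[254.9 176.6] [ 224  147   62   60 2864] [0.4869 0.0433 0.162 ] lead [0.5055 0.0433 0.162 ]
```

```bash
python3 -m creep '[[0,0,0,4,0,0,0],[0,0,0,0,0,0,0],[0,0,0,-10,0,0,0],[0,0,0,-20,0,0,0],[0,0,0,-20,0,0,0],[0,0,0,0,0,-20,0],[0,0,0,0,0,-30,0],[0,0,0,0,0,-30,0],[0,0,0,0,0,-30,0],[0,0,0,0,0,-20,0]]'
python3 red.py
```

```text
time_s: 13.15
tool_pos: [0.4014, 0.0422, 0.2591]
orientation: [-180.0, -0.1, -0.0]
wrist_force: [0.1, 0.5, -1.1]
width: 0.0007
gripper_force: 0.0
[374.   55.6] [ 331   16   80   80 4865] [ 0.534  -0.0758  0.162 ] lead [ 0.5694 -0.0719  0.162 ]
```

```bash
python3 -m creep '[[0,0,0,15,-10,0,0],[0,0,0,28,-20,0,0],[0,0,0,30,-22,0,0],[0,0,0,30,-22,0,0],[0,0,0,28,-20,0,0],[0,0,0,15,-10,0,0],[0,0,0,6,-4,0,0],[0,0,0,0,0,0,0],[0,0,0,0,0,0,0],[0,0,0,0,0,0,0]]'
python3 - <<'E'
from h import *
w=optics.capture("wrist");t=optics.capture("top");im=w["pixels"][:,:,::-1].copy()
for X in[(.551,.153,.136),(.551,.011,.094),(.4445,.122,.162)]:
    cv2.circle(im,tuple(int(a) for a in proj(w,X)[0].round()),2,(255,0,255),-1)
a=cv2.resize(im[90:290,100:500],(800,400)); b=cv2.resize(t["pixels"][150:250,270:340,::-1],(140,200))
a[200:,660:]=b
cv2.imwrite("pics/m4.png",a)
for r in optics.cut_out(t,"red_ball_center")[:3]:print(r["p"],r["at"])
E
```

```text
time_s: 14.2
tool_pos: [0.5531, 0.1496, 0.257]
orientation: [180.0, 0.0, -0.0]
wrist_force: [0.7, 0.4, -0.1]
width: 0.0006
gripper_force: 0.0
0.58 [282.9, 151.2]
```

View pics/m4.png

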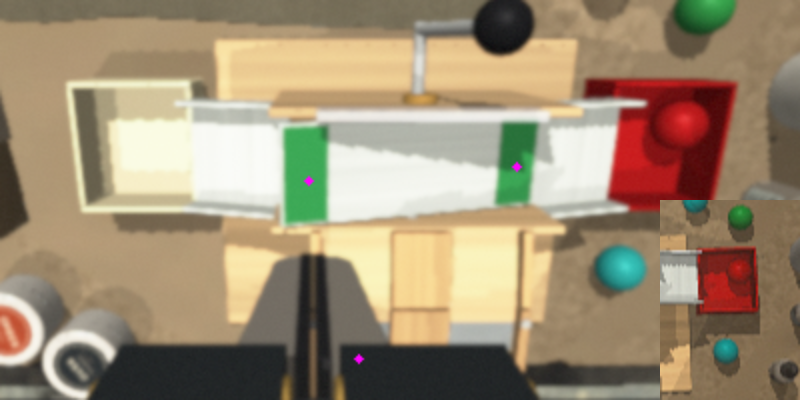

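The red ball now rests in the red tray (683,125). The left pad is at (306,174), about where predicted. Next I press it.

```bash
python3 -m creep '[[0,0,0,0,0,25,0],[0,0,0,0,0,40,0],[0,0,0,0,0,35,0],[0,0,0,0,0,20,0],[0,0,0,0,0,10,0],[0,0,0,0,0,6,0],[0,0,0,0,0,6,0],[0,0,0,0,0,6,0],[0,0,0,0,0,6,0],[0,0,0,0,0,6,0]]'
python3 -m creep '[[0,0,0,0,0,6,0],[0,0,0,0,0,6,0],[0,0,0,0,0,5,0],[0,0,0,0,0,5,0],[0,0,0,0,0,4,0],[0,0,0,0,0,0,0],[0,0,0,0,0,0,0],[0,0,0,0,0,-10,0],[0,0,0,0,0,-20,0],[0,0,0,0,0,-30,0]]'
python3 - <<'E'
from h import *
s=optics.capture("side")
for g in(.28,-.28):
    print(g,proj(s,[(.635,.082-.094*np.sin(g),.115+.094*np.cos(g)),(.552,.082+.071,.115+.074*np.sin(g))]).round(1).tolist())
h=cv2.cvtColor(s["pixels"],cv2.COLOR_RGB2HSV);m=(abs(h[...,0].astype(int)-65)<12)&(h[...,1]>130)&(h[...,2]>50)
m[:150]=0
n,l,st,c=cv2.connectedComponentsWithStats(m.astype(np.uint8))
print([(c[i].round(1),st[i][4]) for i in range(1,n) if st[i][4]>8 and 200<c[i][0]<300])
g=s["pixels"].max(2)<50; g[:150]=0;g[200:]=0;g[:,:200]=0;g[:,270:]=0
n,l,st,c=cv2.connectedComponentsWithStats(g.astype(np.uint8));print([(c[i].round(1),st[i][4]) for i in range(1,n) if st[i][4]>8])
E
```

```text
time_s: 15.35
tool_pos: [0.5543, 0.1502, 0.0973]
orientation: [-180.0, -0.1, -0.0]
wrist_force: [0.1, 0.5, -0.1]
width: 0.0008
gripper_force: 0.2
time_s: 16.35
tool_pos: [0.553, 0.1499, 0.1315]
orientation: [180.0, 0.1, -0.0]
wrist_force: [0.2, 0.5, -0.7]
width: 0.0006
gripper_force: 0.0
0.28 [[232.2, 170.8], [237.4, 208.4]]
-0.28 [[224.0, 178.5], [237.9, 216.7]]
[(array([257.6, 183.6]), np.int32(104)), (array([236.2, 216.9]), np.int32(58))]
[(array([235.9, 175.6]), np.int32(451))]
```

The left pad is now at side pixel (236,217), which matches the low position, so the gate has rocked over. On to the cream ball.

```bash
python3 -m creep '[[0,0,0,0,0,-40,0],[0,0,0,0,0,-40,0],[0,0,0,0,0,-40,0],[0,0,0,-20,4,0,0],[0,0,0,-40,7,0,0],[0,0,0,-40,7,0,0],[0,0,0,-40,7,0,0],[0,0,0,-28,3,0,0],[0,0,0,0,0,0,0],[0,0,0,0,0,0,0]]'
python3 - <<'E'
from h import *
w=optics.capture("wrist");T=bot.read_state()["tool_pos"];print(T)
for r in optics.cut_out(w,"cream_ball_center")[:3]:
    ys,xs=np.nonzero(r["pixels"]);print(r["p"],r["at"],xs.min(),xs.max(),ys.min(),ys.max(),atz(w,((xs.min()+xs.max())/2,(ys.min()+ys.max())/2),.162).round(4))
print(proj(w,[.4445,.122,.162]))
E
```

```text
time_s: 17.4
tool_pos: [0.3865, 0.1223, 0.2524]
orientation: [-180.0, -0.2, 0.0]
wrist_force: [-0.4, 0.9, -0.7]
width: 0.0004
gripper_force: 0.0
[0.38695694 0.12240398 0.25215496]
0.9 [253.6, 133.5] 238 275 117 155 [0.4399 0.1224 0.162 ]
0.9 [413.2, 126.1] 396 425 112 138 [ 0.4515 -0.0388  0.162 ]
0.5 [134.6, 45.0] 97 181 2 85 [0.5288 0.2368 0.162 ]
[[256.90731333 131.57221443]]
```

```bash
python3 -m creep '[[0,0,0,-4,0,20,0],[0,0,0,0,0,35,0],[0,0,0,0,0,30,0],[0,0,0,0,0,20,0],[0,0,0,0,0,12,0],[0,0,0,0,0,8,0],[0,0,0,0,0,0,0],[0,0,0,5,0,0,0],[0,0,0,5,0,0,0],[0,0,0,5,0,0,0]]'
python3 -m creep '[[0,0,0,5,0,0,0],[0,0,0,5,0,0,0],[0,0,0,5,0,0,0],[0,0,0,5,0,0,0],[0,0,0,5,0,0,0],[0,0,0,5,0,0,0],[0,0,0,5,0,0,0],[0,0,0,5,0,0,0],[0,0,0,5,0,0,0],[0,0,0,5,0,0,0]]'
```

```text
time_s: 18.5
tool_pos: [0.3981, 0.1224, 0.1269]
orientation: [-180.0, -0.1, -0.0]
wrist_force: [-0.0, 0.4, -0.0]
width: 0.0004
gripper_force: 0.0
time_s: 19.5
tool_pos: [0.4473, 0.1221, 0.1262]
orientation: [180.0, -0.0, -0.0]
wrist_force: [-0.0, 0.1, 0.2]
width: 0.0007
gripper_force: 0.0
```

```bash
python3 -m creep '[[0,0,0,5,0,0,0],[0,0,0,0,0,0,0],[0,0,0,-10,0,0,0],[0,0,0,-20,0,0,0],[0,0,0,-20,0,0,0],[0,0,0,0,0,-20,0],[0,0,0,0,0,-30,0],[0,0,0,0,0,-30,0],[0,0,0,0,0,-30,0],[0,0,0,0,0,-20,0]]'
python3 -m creep '[[0,0,0,0,0,0,0],[0,0,0,0,0,0,0],[0,0,0,0,0,0,0],[0,0,0,0,0,0,0],[0,0,0,0,0,0,0],[0,0,0,0,0,0,0],[0,0,0,0,0,0,0],[0,0,0,0,0,0,0],[0,0,0,0,0,0,0],[0,0,0,0,0,0,0]]'
python3 - <<'E'
from h import *
w=optics.capture("wrist");cv2.imwrite("pics/w5.png",w["pixels"][:,:,::-1])
E
```

```text
time_s: 20.5
tool_pos: [0.4014, 0.1222, 0.2581]
orientation: [-180.0, -0.1, -0.0]
wrist_force: [0.6, 1.1, -0.4]
width: 0.0007
gripper_force: 0.0
time_s: 21.5
tool_pos: [0.4019, 0.1222, 0.2562]
orientation: [-180.0, -0.0, -0.0]
wrist_force: [-1.1, 0.7, 0.1]
width: 0.0007
gripper_force: 0.0
```

View pics/w5.png

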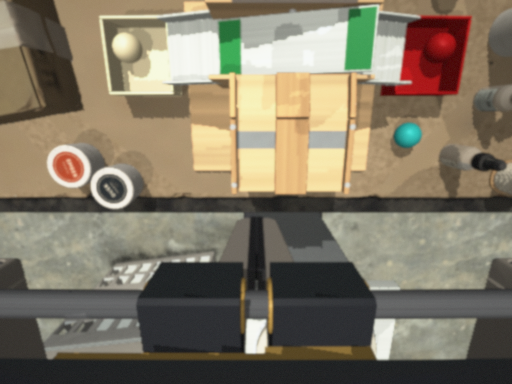

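The cream ball is in the cream tray (127,46) and the red ball in the red tray (441,46). The deck is empty, and the bystanders in view haven't moved. I'll let everything settle for a second, then hand in.

```bash
python3 -m creep '[[0,0,0,0,0,0,0],[0,0,0,0,0,0,0],[0,0,0,0,0,0,0],[0,0,0,0,0,0,0],[0,0,0,0,0,0,0],[0,0,0,0,0,0,0],[0,0,0,0,0,0,0],[0,0,0,0,0,0,0],[0,0,0,0,0,0,0],[0,0,0,0,0,0,0]]'; python3 -c "
from plant import bot
print(bot.job_done())"
```

```text
time_s: 22.55
tool_pos: [0.4019, 0.1221, 0.2562]
orientation: [-180.0, -0.0, -0.0]
wrist_force: [-0.2, 0.2, -0.4]
width: 0.0002
gripper_force: 0.0
the job is handed in; nothing more can be done
None
```

I handed the job in at 22.6 s with the red ball in the red tray, the gate rocked over and then the cream ball in the cream tray, and no bystander seen to move; the hand-in returned no verdict.

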